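Turn the organiser insert round at the packing bench

ROBOT

A 6-joint arm with a two-finger parallel gripper is mounted at the origin on the work surface. World frame = base frame: x ahead of the robot, y to its left, z up, the work surface at z = 0. Lengths are in m, angles in rad, forces in N, time in s.
With the tool pointing down it reaches from about 0.325 to 1 m from the base axis. Payload 5.1 kg.
Tool frame: the origin (TCP) lies between the finger pads; the fingertips stand env.tips_ahead ahead of it and the grasp point (between the pads) lies 5 mm behind it (env.tips_ahead is the distance from the TCP to the fingertips, in m); z points along the fingers, y is the line along which they close (so a half turn about z gives the same grasp; the last joint's range is limited). The gripper opens to 85 mm and grips with 20 to 120 N. Pads are 22 mm wide; open, the fingers measure 114 mm over their backs; the gripper's body (76 mm by 85 mm) begins 54 mm behind the grasp point. The pads swing forward as they close: fully open they stand 13 mm farther back than shut.
Start: joints at [-1.346, 0.124, 1.65, -0, 1.367, -0.083], TCP at [0.197, -0.619, 0.219] pointing down, gripper open.
Joint ranges: [-2.61, 2.61], [-1.02, 2.33], [0.03, 2.71], [-1.35, 4.49], [0.32, 2.68], [-2.91, 2.91]. Speed limits (rad/s): [2.57, 2.57, 3.14, 3.14, 3.14, 3.14].

INTERFACE

Orientations are given as [roll, pitch, yaw] about the fixed x, y, z axes, in that order (R = Rz(yaw) Ry(pitch) Rx(roll)).
In Python, from workcell import env gives the robot as it stands.
- The arm moves only by the shell command python3 -m handwheel 'ROWS'. ROWS is JSON, a list of rows, each a list of 7 numbers: the opening, from 0 (shut) to 1 (fully open), then the shift along the tool's x, y, z scaled (see below), then the turn, a rotation vector about the tool's x, y, z scaled (see below). In form: [[fingers, tx, ty, tz, ax, ay, az], ...]. A call has 1 to 8 rows; each row shifts and turns the commanded pose from where the row before left it, along the tool's axes as they then stand; what a row does not reach is not made up. The controller multiplies each number of a shift by 25 mm and each number of a turn by 4 degrees. A row lasts 1/10 s, in which the tool goes at most 50 mm and 8.59 degrees, less where a joint would pass 70% of its speed; a pose out of reach is approached as far as the arm can. A call with a number of a shift or a turn outside -1 to 1 is refused whole. A call with a gripper value outside its range is refused whole. The fingers move at their own pace and stop on an object; the grip force is fixed at half the most. Time passes only in rows, so rows that do not move let the fingers close. It gives the time, the measured TCP pose, the force, the opening and the grip force at its end, in the units of the state.
- env.get_obs(): the state, without advancing time (a new reading comes with each control period).
- env.grab_frame(name): name is "scene" or "side" or "wrist"; returns a dict with "frame" (384x512x3 uint8, red, green, blue), "mtx" (3x3 intrinsics, pixels), "k1" (the pictures are not rectified: a ray, as slopes to the right and down, at radius r is drawn at 1 + k1 r^2 times it, then the intrinsics apply), "origin" and "rotation" of the camera in the world. Camera axes: x right, y up, looking along -z (the intrinsics and any distortion apply to the point x, -y, -z); pixel columns grow to the right and rows downward; lengths in m; the calibration is good to about 2 mm. A picture is of the moment at which its call begins. There is no depth.
- env.finish_job(): hands the job in; it is judged then, once.
The state is a dict: "clock": time; "joint_positions": joint angles; "dq": joint speeds; "joint_efforts": joint torques, N m; "tool_pos": TCP position; "ee_rot": TCP orientation; "force": force on the tool from outside, world axes, zero at the start; "moment": the same for the moment, N m; "gripper_width": opening from 0.0 (shut) to 1.0 (fully open); "grasp_force": force on a finger pad.
Only numpy, scipy, OpenCV 4.12 (cv2) and the standard library are available. Lean on these libraries where they do the work, as an engineer would, in place of code of your own. Each camera call takes 0.05 s, during which the arm holds its last target. There are 200 camera calls.

TASK

The green lift-out organiser insert was put back the wrong way round in its grey housing. Lift it clear by its black grip, give it a half turn, and lower it (do not drop it) fully home in the same housing, with its orange end at the housing's orange end. The blue insert next to it already sits correctly: leave it where it is.

Things in the scene. Friction and masses are not known exactly. Their poses are not given: they have to be found in the camera images.
- green_insert: Loose green tray, 0.3 kg, 96 (x) x 150 (y) x 55 mm to its rim; origin: centre of underside, z up; contents fixed. Black grip bar at its centre, 16 mm thick (x), 60 long (y), rising 50 mm over the rim to 105 mm above the underside: pinch its thickness. Its +y end has an orange wall and 20 mm orange rim shelf. Starts seated back to front: y contrary to the housing's y.
- green_insert_orange_end (a point): Point on the green insert: middle of the top edge of its orange end, 75 mm along the insert's +y from its centre and 55 mm above its underside.
- green_housing: Grey open box fixed to the table, holding the green insert, 3 mm slack per side. Origin: centre of underside, z up. Inside 102 (x) x 156 (y) mm, floor 6 mm thick; walls to 46 mm, then lips flaring out 45 degrees to 55 mm guide the insert in. +y end: orange wall, lip and tab; other sides grey. An identical housing holds the blue insert; which is left varies.
- blue_insert: Bystander: tray of the same shape and size as the green one, with the same black grip and orange +y end, but blue; origin at the centre of its underside. It sits in its own grey housing, already the right way round. Leave it seated there.
Things that resemble listed ones, but are neither listed nor needed, are in the scene too. There is more than one size of the green_insert; the one meant has the size given above. Leave any purple look-alike of the green_housing alone.

How it is judged:
On the way, in this order (a step that is already met when the one before it is completed fails the run):
1. the green insert is lifted clear of its housing: its underside above the housing's lips (z of green_insert in the frame of green_housing above 0.058 m), for 0.1 s.
2. clear of the housing, it is turned so that its orange end is on the side of the housing's orange end (y of green_insert_orange_end in the frame of green_housing above 0.04 m and z of green_insert in the frame of green_housing above 0.03 m), for 0.05 s.
At the end, for the whole second after the job is handed in: The green insert rests in its own housing, fully down (underside within 7 mm of the housing's floor, level within 7 degrees, centred within 10 mm), its orange end at the housing's orange end, at rest; the blue insert within 15 mm of where it began (horizontal distance between green_insert and green_housing below 0.01 m and z of green_insert in the frame of green_housing below 0.013 m and y of green_insert_orange_end in the frame of green_housing above 0.06 m and angle between green_insert's own z axis and vertical below 0.12 rad and linear speed of green_insert below 0.03 m/s and distance of blue_insert from where it was at the start of the episode below 0.015 m); the robot touches nothing.
It fails at once if the blue insert is displaced by more than 20 mm (distance of blue_insert from where it was at the start of the episode above 0.02 m).
It fails at once if the green insert is dropped: it falls, out of the fingers, faster than 0.7 m/s (linear speed of green_insert above 0.7 m/s and contact force between the fingers and green_insert below 0.2 N).
It also fails if it takes over 48 s, if anything falls off the work surface, if the arm or the gripper's body presses on something with over 40 N, if the wrist force passes 120 N, or if a joint passes its speed limit or range.

## Working session

There is one attempt and no reset: what is moved stays moved. The work goes in short steps, Python scripts to look and compute and a shell command to move; the robot and the scene stay as the last step left them, time stands still between calls to the robot, and variables do not carry over. Pictures are saved under pics/ and viewed, at most 10 in all, crops included, and the job is handed in when it is done.

```bash
mkdir -p pics; ls; python3 - <<'E'
from workcell import env
import cv2,numpy as np
print(env.get_obs(), env.tips_ahead)
for n in ("scene","side","wrist"):
    f=env.grab_frame(n); cv2.imwrite(f"pics/{n}0.png",f["frame"][...,::-1]); np.savez(f"pics/{n}0.npz",**f)
    print(n,f["origin"],f["rotation"].tolist(),f["mtx"].tolist(),f["k1"])
E
```

```text
pics
{'clock': 0.0, 'joint_positions': array([-1.34559721e+00,  1.24491153e-01,  1.65167568e+00, -4.44957565e-06,
        1.36748429e+00, -8.26097302e-02]), 'dq': array([-0.0015761 , -0.00155124,  0.00228809,  0.00205957,  0.00135072,
       -0.00047761]), 'joint_efforts': array([-2.50787989e-04, -4.23605955e+01, -3.65457129e+01, -1.00871948e-04,
        6.78185897e-03, -5.27232658e-06]), 'tool_pos': array([ 0.19675465, -0.61884237,  0.21796107]), 'ee_rot': array([-3.13954084e+00, -1.65515360e-04,  3.07809576e-01]), 'force': array([ 0.57129047,  0.53112103, -0.54569964]), 'moment': array([0.00811263, 0.0041941 , 0.00679601]), 'grasp_force': 0.0, 'gripper_width': 0.9983261949746056} 0.014
scene [0.95514528 0.63698033 0.75240722] [0.7833778420847333, 0.013441785900105918, 2.338436464166567] [[402.818197455892, 0.0, 257.6603303161427], [0.0, 402.818197455892, 190.13691047472008], [0.0, 0.0, 1.0]] 0.009113941113769078
side [ 0.42175341 -0.50819719  0.70931931] [0.7920021451848482, 0.0014617299796386707, -0.11597096400716939] [[390.51791876946646, 0.0, 261.10267501927575], [0.0, 390.51791876946646, 200.21983648515302], [0.0, 0.0, 1.0]] -0.004659546145325173
wrist [ 0.27593531 -0.59319902  0.37275173] [-0.3287946540504628, 0.0007852376179762199, -1.2635254949849828] [[303.9204669173126, 0.0, 255.75219065166237], [0.0, 303.9204669173126, 195.77770336329525], [0.0, 0.0, 1.0]] 0.02760418695832659
```

View pics/scene0.png

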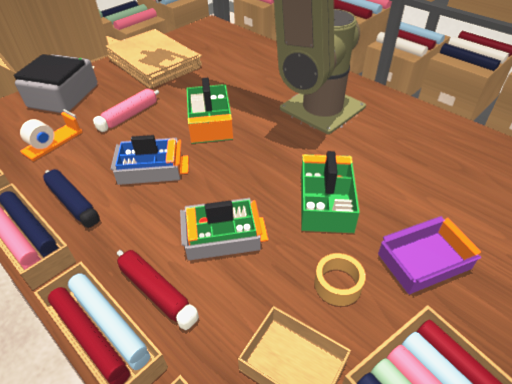

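View pics/side0.png

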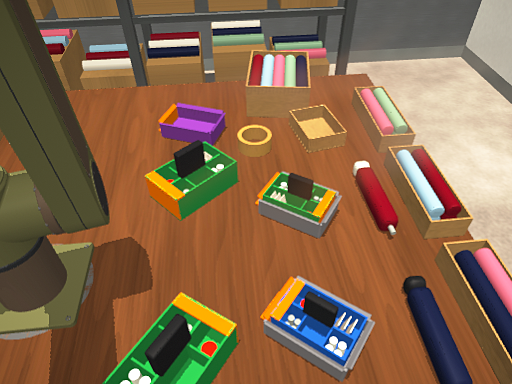

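```bash
cat > h.py <<'E'
import numpy as np,cv2
from scipy.spatial.transform import Rotation as R
def load(n): return dict(np.load(f"pics/{n}.npz"))
def snap(cam,n):
    from workcell import env
    f=env.grab_frame(cam); cv2.imwrite(f"pics/{n}.png",f["frame"][...,::-1]); np.savez(f"pics/{n}.npz",**f); return f
def ray(f,uv):
    K=f["mtx"]; d=np.array([(uv[0]-K[0,2])/K[0,0],(uv[1]-K[1,2])/K[1,1]]); s=d.copy()
    for _ in range(8): s=d/(1+f["k1"]*(s@s))
    v=R.from_euler('xyz',f["rotation"]).apply([s[0],-s[1],-1]); return f["origin"],v/np.linalg.norm(v)
def onplane(f,uv,z):
    o,v=ray(f,uv); return o+v*(z-o[2])/v[2]
def tri(fs,uvs):
    A=np.zeros((3,3));b=np.zeros(3);rs=[ray(f,u) for f,u in zip(fs,uvs)]
    for o,v in rs: P=np.eye(3)-np.outer(v,v);A+=P;b+=P@o
    p=np.linalg.solve(A,b); return p,[np.linalg.norm(np.cross(p-o,v)) for o,v in rs]
def blobs(f,col,roi,amin=15):
    x0,y0,x1,y1=roi; h=cv2.cvtColor(f["frame"],cv2.COLOR_RGB2HSV)
    lo,hi={'black':((0,0,0),(180,255,60)),'orange':((8,150,120),(22,255,255)),'green':((45,100,40),(85,255,255)),'blue':((100,120,60),(125,255,255))}[col]
    m=cv2.inRange(h,lo,hi); k=np.zeros_like(m);k[y0:y1,x0:x1]=m[y0:y1,x0:x1]
    n,l,s,c=cv2.connectedComponentsWithStats(k)
    return [(s[i,4],c[i].round(1),cv2.boxPoints(cv2.minAreaRect(np.argwhere(l==i)[:,::-1].astype(np.float32))).round(1).tolist()) for i in range(1,n) if s[i,4]>=amin]
E
python3 - <<'E'
from h import *
a,b=load("scene0"),load("side0")
ra,rb=(175,190,275,265),(250,160,345,240)
for c in('black','orange','green'):
    for f,r in((a,ra),(b,rb)): print(c,*blobs(f,c,r),sep="\n ")
A=[x for x in blobs(a,'black',ra)];B=blobs(b,'black',rb)
p=tri([a,b],[max(A,key=lambda x:x[0])[1],max(B,key=lambda x:x[0])[1]]);print(p)
# blue
A=blobs(a,'black',(120,130,180,160));B=blobs(b,'black',(290,280,345,335));
print(tri([a,b],[max(A,key=lambda x:x[0])[1],max(B,key=lambda x:x[0])[1]]))
i=np.vstack([cv2.resize(a["frame"][185:265,170:280],None,fx=5,fy=5)[:300],cv2.resize(b["frame"][160:240,245:355],None,fx=5,fy=5)[:300]])
i=np.hstack([cv2.resize(a["frame"][185:265,170:280],(400,290),interpolation=2),cv2.resize(b["frame"][160:240,245:355],(400,290),interpolation=2)])
cv2.imwrite("pics/c.png",i[...,::-1])
E
```

```text
black
 (np.int32(22), array([213.1, 204.1]), [[205.6999969482422, 204.1999969482422], [219.8000030517578, 202.0], [220.10000610351562, 203.8000030517578], [206.0, 206.0]])
 (np.int32(405), array([219.4, 213.2]), [[204.8000030517578, 204.5], [230.5, 200.8000030517578], [233.1999969482422, 219.39999389648438], [207.39999389648438, 223.10000610351562]])
black
 (np.int32(148), array([292. , 183.2]), [[281.20001220703125, 187.6999969482422], [291.20001220703125, 172.0], [301.6000061035156, 178.5], [291.6000061035156, 194.3000030517578]])
orange
 (np.int32(3228), array([232.7, 223.5]), [[175.0, 190.0], [274.0, 190.0], [274.0, 264.0], [175.0, 264.0]])
 (np.int32(264), array([191.8, 224.9]), [[184.8000030517578, 208.8000030517578], [194.89999389648438, 207.89999389648438], [197.89999389648438, 243.3000030517578], [187.8000030517578, 244.10000610351562]])
orange
 (np.int32(3960), array([294.2, 195.6]), [[250.0, 239.0], [250.0, 160.0], [344.0, 160.0], [344.0, 239.0]])
 (np.int32(296), array([323.6, 204.8]), [[307.5, 211.60000610351562], [329.1000061035156, 187.5], [341.20001220703125, 198.39999389648438], [319.6000061035156, 222.5]])
green
 (np.int32(1245), array([224.8, 225.1]), [[185.3000030517578, 208.1999969482422], [250.89999389648438, 199.0], [256.0, 235.0], [190.3000030517578, 244.1999969482422]])
green
 (np.int32(1057), array([293.9, 197.9]), [[261.1000061035156, 200.1999969482422], [272.8999938964844, 168.5], [329.3999938964844, 189.60000610351562], [317.5, 221.3000030517578]])
(array([0.58270834, 0.16079174, 0.08634303]), [np.float64(0.010929561678757969), np.float64(0.010929561678757768)])
(array([ 0.56628106, -0.16560112,  0.0850845 ]), [np.float64(0.0008884181817904637), np.float64(0.0008884181817903652)])
```

View pics/c.png

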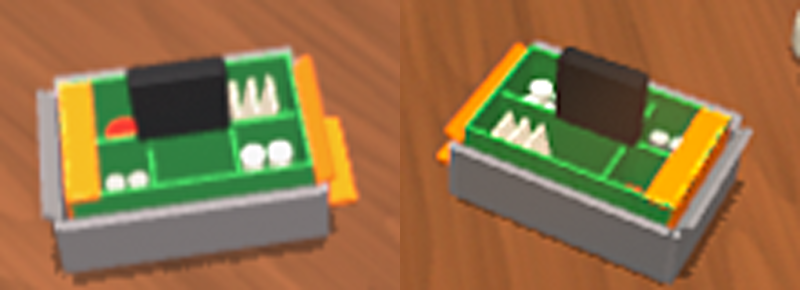

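```bash
python3 - <<'E'
from h import *
a,b=load("scene0"),load("side0")
A=lambda x,y:(170+x*110/400,185+y*80/290)
B=lambda x,y:(245+(x-400)*110/400,160+y*80/290)
p,e=tri([a,b],[A(177,68),B(603,67)]);print(p,e)
print(onplane(a,A(131,74),p[2])-onplane(a,A(222.5,62.5),p[2]))
print(onplane(b,B(562,53),p[2])-onplane(b,B(644,81),p[2]))
# insert orange end corners top at rim: scene (58,82),(68,203); green other end (290,52),(318,185)
for q in[A(58,82),A(68,203),A(290,52),A(318,185)]:print(onplane(a,q,.061))
print(tri([a,b],[A(318,185),B(470,143)]))
print(tri([a,b],[A(58,82),B(732,113)]))
E
```

```text
[0.59015497 0.15437053 0.1112056 ] [np.float64(0.00032940842065297925), np.float64(0.000329408420653195)]
[ 0.04394733 -0.03294365  0.        ]
[-0.04668747  0.03262936  0.        ]
[0.62180557 0.07021006 0.061     ]
[0.67939875 0.15115025 0.061     ]
[0.50105423 0.15976749 0.061     ]
[0.56777859 0.24957992 0.061     ]
(array([ 0.5201779 ,  0.21195485, -0.00939473]), [np.float64(0.007883723395183418), np.float64(0.007883723395183553)])
(array([0.65381313, 0.10776969, 0.11065017]), [np.float64(0.008607059986812826), np.float64(0.008607059986813135)])
```

```bash
python3 -m handwheel '[[1,0.5,-0.5,-0.8,0,0,0],[1,1,-1,-0.8,0,0,0],[1,1,-1,0,0,0,0],[1,1,-1,0,0,0,0],[1,1,-1,0,0,0,0],[1,1,-1,0,0,0,0],[1,1,-1,0,0,0,0],[1,1,-1,0,0,0,0]]'
python3 -m handwheel '[[1,1,-1,0,0,0,0],[1,1,-1,0,0,0,0],[1,1,-1,0,0,0,0],[1,1,-1,0,0,0,0],[1,1,-1,0,0,0,0],[1,1,-1,0,0,0,0],[1,1,-1,0,0,0,0],[1,1,-1,0,0,0,0]]'
python3 -m handwheel '[[1,1,-1,0,0,0,0],[1,1,-1,0,0,0,0],[1,1,-1,0,0,0,0],[1,1,-1,0,0,0,0],[1,1,-1,0,0,0,0],[1,1,-1,0,0,0,0],[1,1,-1,0,0,0,0],[1,0.9,-1,0,0,0,0]]'
python3 -m handwheel '[[1,0,-0.2,0,0,0,0.4],[1,0,0,0,0,0,1],[1,0,0,0,0,0,1],[1,0,0,0,0,0,1],[1,0,0,0,0,0,1],[1,0,0,0,0,0,1],[1,0,0,0,0,0,1]]'
python3 -m handwheel '[[1,0,0,0,0,0,1],[1,0,0,0,0,0,1],[1,0,0,0,0,0,1],[1,0,0,0,0,0,1],[1,0,0,0,0,0,1],[1,0,0,0,0,0,1],[1,0,0,0,0,0,1],[1,0,0,0,0,0,0]]'
python3 - <<'E'
from h import *
snap("wrist","w1")
E
```

```text
clock: 0.95
tool_pos: [0.3191, -0.3825, 0.2589]
ee_rot: [-3.141, 0.0, 0.307]
force: [0.1, -0.1, -0.8]
gripper_width: 1.002
grasp_force: 0.0
clock: 1.75
tool_pos: [0.4491, -0.1313, 0.259]
ee_rot: [3.142, 0.0, 0.308]
force: [0.1, -0.2, 0.2]
gripper_width: 0.998
grasp_force: 0.0
clock: 2.55
tool_pos: [0.5768, 0.1191, 0.2588]
ee_rot: [-3.142, 0.001, 0.308]
force: [1.0, -0.4, -0.3]
gripper_width: 1.004
grasp_force: 0.0
clock: 3.25
tool_pos: [0.5746, 0.1224, 0.2587]
ee_rot: [3.141, 0.001, -0.142]
force: [-0.1, 0.1, 0.1]
gripper_width: 0.997
grasp_force: 0.0
clock: 4.05
tool_pos: [0.5747, 0.1224, 0.2588]
ee_rot: [3.141, 0.001, -0.628]
force: [0.8, -0.0, -0.4]
gripper_width: 1.001
grasp_force: 0.0
```

View pics/w1.png

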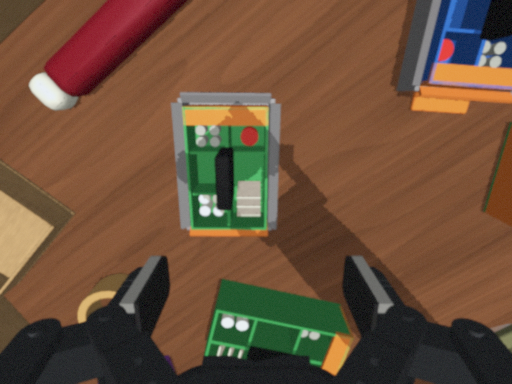

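```bash
python3 - <<'E'
from h import *
from workcell import env
f=load("w1"); o=env.get_obs(); t=o["tool_pos"];print(t,o["ee_rot"],o["joint_positions"],f["origin"],f["rotation"])
K=f["mtx"]
def proj(p):
    c=R.from_euler('xyz',f["rotation"]).inv().apply(np.array(p)-f["origin"]);s=np.array([c[0],-c[1]])/-c[2];s=s*(1+f["k1"]*s@s);return s*K[0,0]+K[:2,2]
print(proj([.590,.154,.111]),proj(t))
for r in [(170,90,290,240)]:
  for c in('black','orange','green'): print(c,*blobs(f,c,r,30),sep="\n ")
for q in[(224,150),(224,207),(228,165)]:print(onplane(f,q,.111),onplane(f,q,.061))
for q in[(275,355),(215,282),(345,310)]:print("other",onplane(f,q,.1))
a=load("scene0");
for q in [(331,155),(302,158),(352,158),(303,228),(358,228)]:print("big",onplane(a,q,.08))
E
```

```text
[0.57470149 0.12238222 0.25883435] [ 3.14114443e+00  4.86063655e-04 -6.26389012e-01] [ 1.18467735e-01 -3.44165437e-02  1.74747356e+00 -4.36960063e-08
  1.42919682e+00  2.31565297e+00] [0.64192063 0.07419515 0.41341183] [-3.28773426e-01 -8.29693451e-04 -2.19888337e+00]
[222.61869219 182.75167565] [256.41824962 245.64453823]
black
 (np.int32(999), array([224.4, 177.6]), [[214.39999389648438, 147.5], [232.0, 146.89999389648438], [234.3000030517578, 208.8000030517578], [216.60000610351562, 209.5]])
orange
 (np.int32(1328), array([226.4, 116.5]), [[185.0, 106.0], [265.0, 106.0], [265.0, 127.0], [185.0, 127.0]])
 (np.int32(624), array([227.5, 233.5]), [[185.89999389648438, 236.8000030517578], [186.1999969482422, 227.5], [267.20001220703125, 230.0], [266.8999938964844, 239.3000030517578]])
green
 (np.int32(5013), array([225.7, 175.6]), [[184.0, 125.0], [267.0, 125.0], [267.0, 229.0], [184.0, 229.0]])
[0.61603762 0.13188292 0.111     ] [0.61175819 0.14142087 0.061     ]
[0.56794697 0.16936828 0.111     ] [0.55571636 0.18510396 0.061     ]
[0.60158752 0.13800933 0.111     ] [0.59491894 0.14856021 0.061     ]
other [0.36141438 0.24630123 0.1       ]
other [0.49541058 0.24083506 0.1       ]
other [0.36890142 0.13521643 0.1       ]
big [0.25874511 0.21424516 0.08      ]
big [0.31863392 0.1674707  0.08      ]
big [0.23193767 0.26024395 0.08      ]
big [0.49540752 0.31620324 0.08      ]
big [0.41460677 0.40173646 0.08      ]
```

```bash
python3 -m handwheel '[[1,-0.1,-0.5,0.5,0,0,0],[1,-0.1,-0.5,0.5,0,0,0],[1,0,-0.4,0.5,0,0,0],[1,0,0,0.3,0,0,0],[1,0,0,0,0,0,0]]'
cat > m.py <<'E'
from h import *
def edges(f,roi):
    x0,y0,x1,y1=roi; h=cv2.cvtColor(f["frame"],cv2.COLOR_RGB2HSV)
    m=cv2.inRange(h,(45,100,40),(85,255,255))
    m=m[y0:y1,x0:x1]; L=[];Rr=[]
    for r in range(m.shape[0]):
        c=np.flatnonzero(m[r])
        if len(c)>5: L.append((x0+c[0],y0+r));Rr.append((x0+c[-1]+1,y0+r))
    out=[]
    for P in(L,Rr):
        W=np.array([onplane(f,p,.061) for p in P])[:,:2]; 
        med=W
        for _ in range(4):
            vx,vy,px,py=cv2.fitLine(med.astype(np.float32),cv2.DIST_HUBER,0,1e-4,1e-4).ravel()
            d=abs((med[:,0]-px)*vy-(med[:,1]-py)*vx); med=med[d<max(.0015,2*d.std())]
        out.append((np.degrees(np.arctan2(vy,vx)),px,py,len(med)))
    return out
E
python3 - <<'E'
from m import *
from workcell import env
g=snap("wrist","w2");f=load("w1");o=env.get_obs();print(o["tool_pos"],o["ee_rot"])
print(edges(f,(170,90,290,240)))
i=g["frame"][60:360,130:380].copy()
cv2.imwrite("pics/w2c.png",cv2.resize(i,None,fx=2,fy=2,interpolation=2)[:600,:,::-1])
E
```

```text
clock: 4.6
tool_pos: [0.5903, 0.154, 0.2113]
ee_rot: [3.138, 0.003, -0.627]
force: [0.4, 0.5, -0.8]
gripper_width: 0.999
grasp_force: 0.0
[0.59083695 0.15377926 0.21269904] [ 3.13960970e+00  1.66976161e-03 -6.27152571e-01]
[(np.float32(-36.054375), np.float32(0.61129874), np.float32(0.19691555), 104), (np.float32(-35.97851), np.float32(0.54632604), np.float32(0.12598304), 103)]
```

View pics/w2c.png

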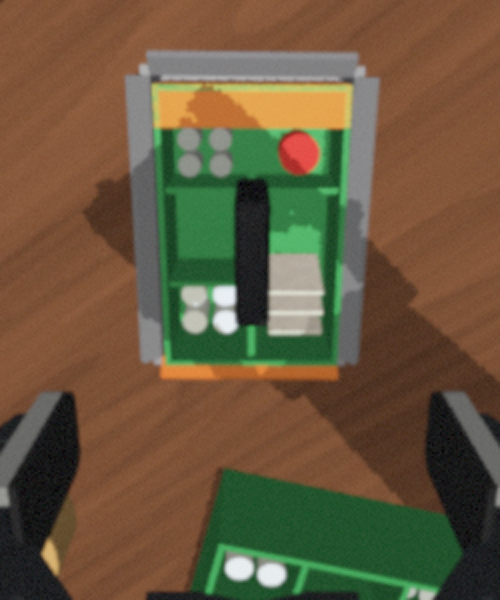

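```bash
python3 - <<'E'
from m import *
f,g=load("w1"),load("w2")
print(edges(g,(185,85,330,245)))
for r,x in((f,(170,90,290,240)),(g,(185,85,320,245))): print(blobs(r,'black',x,100))
p,e=tri([f,g],[(225.5,209.2),(256,222.3)]);print("bar far end",p,e)
y=np.array([np.cos(np.radians(-36)),np.sin(np.radians(-36))])
print("centre from bar", p[:2]+.03*y)
A=lambda q:(130+q[0]/2,60+q[1]/2)
c=[onplane(g,A(q),.061)[:2] for q in[(153,86),(352,86),(338,363),(166,363)]];print(c,np.mean(c,0))
E
```

```text
[(np.float32(-36.09389), np.float32(0.61155164), np.float32(0.19746748), 116), (np.float32(-36.217995), np.float32(0.55482936), np.float32(0.12037489), 117)]
[(np.int32(999), array([224.4, 177.6]), [[214.39999389648438, 147.5], [232.0, 146.89999389648438], [234.3000030517578, 208.8000030517578], [216.60000610351562, 209.5]])]
[(np.int32(1164), array([255.6, 185. ]), [[246.3000030517578, 221.89999389648438], [247.89999389648438, 148.6999969482422], [264.6000061035156, 149.10000610351562], [262.8999938964844, 222.3000030517578]])]
bar far end [0.56141828 0.17424677 0.09801365] [np.float64(0.0005674762113284271), np.float64(0.0005674762113285979)]
centre from bar [0.58568879 0.15661322]
[array([0.6762819 , 0.14954723]), array([0.62040286, 0.07248624]), array([0.50048167, 0.15913232]), array([0.55700329, 0.23678273])] [0.58854243 0.15448713]
```

```bash
python3 -m handwheel '[[1,-0.08,0,0.8,0,0,0],[1,0,0,0.8,0,0,0],[1,0,0,0.8,0,0,0],[1,0,0,0.8,0,0,0],[1,0,0,0.8,0,0,0],[1,0,0,0.6,0,0,0],[1,0,0,0.4,0,0,0],[1,0,0,0,0,0,0]]'
python3 -m handwheel '[[0,0,0,0,0,0,0],[0,0,0,0,0,0,0],[0,0,0,0,0,0,0],[0,0,0,0,0,0,0],[0,0,0,0,0,0,0],[0,0,0,0,0,0,0],[0,0,0,0,0,0,0],[0,0,0,0,0,0,0]]'
```

```text
clock: 5.45
tool_pos: [0.589, 0.1546, 0.0879]
ee_rot: [3.14, 0.002, -0.628]
force: [-0.2, 0.3, -0.1]
gripper_width: 1.001
grasp_force: 0.0
clock: 6.25
tool_pos: [0.5899, 0.1546, 0.0898]
ee_rot: [3.141, -0.0, -0.628]
force: [-3.1, -2.1, 4.5]
gripper_width: 0.165
grasp_force: 60.1
```

```bash
python3 -m handwheel '[[0,0,0,-0.3,0,0,0],[0,0,0,-0.6,0,0,0],[0,0,0,-0.6,0,0,0],[0,0,0,-0.6,0,0,0],[0,0,0,-0.8,0,0,0],[0,0,0,-0.8,0,0,0],[0,0,0,-0.8,0,0,0],[0,0,0,-0.5,0,0,0]]'
python3 - <<'E'
from h import *
g=snap("wrist","w3");s=snap("side","s3")
cv2.imwrite("pics/c3.png",np.hstack([g["frame"][:,100:400],s["frame"][:,150:450]])[...,::-1])
E
```

```text
clock: 7.05
tool_pos: [0.5908, 0.1551, 0.2176]
ee_rot: [-3.139, -0.003, -0.628]
force: [0.8, 0.4, -2.6]
gripper_width: 0.169
grasp_force: 59.1
```

View pics/c3.png

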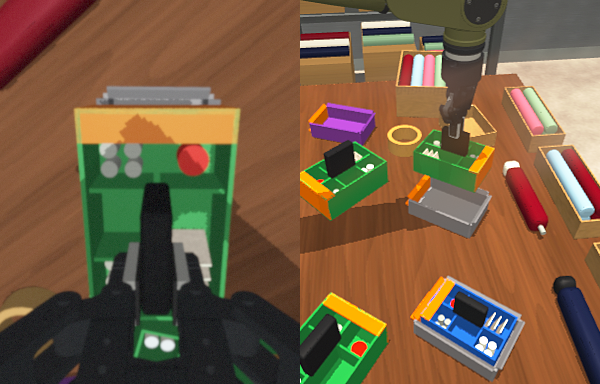

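```bash
for i in 1; do :; done
python3 -m handwheel '[[0,0,0,0,0,0,-0.5],[0,0,0,0,0,0,-0.5],[0,0,0,0,0,0,-1],[0,0,0,0,0,0,-1],[0,0,0,0,0,0,-1],[0,0,0,0,0,0,-1],[0,0,0,0,0,0,-1],[0,0,0,0,0,0,-1]]'
python3 -m handwheel '[[0,0,0,0,0,0,-1],[0,0,0,0,0,0,-1],[0,0,0,0,0,0,-1],[0,0,0,0,0,0,-1],[0,0,0,0,0,0,-1],[0,0,0,0,0,0,-1],[0,0,0,0,0,0,-1],[0,0,0,0,0,0,-1]]'
python3 -m handwheel '[[0,0,0,0,0,0,-1],[0,0,0,0,0,0,-1],[0,0,0,0,0,0,-1],[0,0,0,0,0,0,-1],[0,0,0,0,0,0,-1],[0,0,0,0,0,0,-1],[0,0,0,0,0,0,-1],[0,0,0,0,0,0,-1]]'
python3 -m handwheel '[[0,0,0,0,0,0,-1],[0,0,0,0,0,0,-1],[0,0,0,0,0,0,-1],[0,0,0,0,0,0,-1],[0,0,0,0,0,0,-1],[0,0,0,0,0,0,-1],[0,0,0,0,0,0,-1],[0,0,0,0,0,0,-1]]'
python3 -m handwheel '[[0,0,0,0,0,0,-1],[0,0,0,0,0,0,-1],[0,0,0,0,0,0,-1],[0,0,0,0,0,0,-1],[0,0,0,0,0,0,-1],[0,0,0,0,0,0,-1],[0,0,0,0,0,0,-1],[0,0,0,0,0,0,-1]]'
python3 -m handwheel '[[0,0,0,0,0,0,-1],[0,0,0,0,0,0,-1],[0,0,0,0,0,0,-1],[0,0,0,0,0,0,-1],[0,0,0,0,0,0,-0.5],[0,0,0,0,0,0,-0.5],[0,0,0,0,0,0,0],[0,0,0,0,0,0,0]]'
python3 - <<'E'
from h import *
a,b,c=snap("wrist","w4"),snap("side","s4"),snap("scene","sc4")
z=lambda i:cv2.resize(i,(400,300),interpolation=2)
o=np.vstack([np.hstack([z(a["frame"]),z(b["frame"][120:246,230:398])]),np.hstack([z(c["frame"][150:288,130:314]),z(load("s3")["frame"][120:246,230:398])])])
cv2.imwrite("pics/c4.png",o[...,::-1])
E
```

```text
clock: 7.95
tool_pos: [0.5891, 0.1548, 0.2127]
ee_rot: [3.141, 0.002, -0.136]
force: [-0.1, 0.2, -3.4]
gripper_width: 0.167
grasp_force: 59.1
clock: 8.75
tool_pos: [0.5891, 0.1548, 0.2127]
ee_rot: [-3.141, 0.002, 0.422]
force: [-0.1, 0.3, -3.4]
gripper_width: 0.158
grasp_force: 59.1
clock: 9.55
tool_pos: [0.5891, 0.1548, 0.2127]
ee_rot: [-3.14, 0.002, 0.981]
force: [0.4, -0.1, -3.2]
gripper_width: 0.165
grasp_force: 59.1
clock: 10.35
tool_pos: [0.5891, 0.1548, 0.2127]
ee_rot: [-3.139, 0.0, 1.539]
force: [0.4, 0.1, -3.6]
gripper_width: 0.169
grasp_force: 59.1
clock: 11.15
tool_pos: [0.5891, 0.1548, 0.2127]
ee_rot: [-3.139, -0.001, 2.098]
force: [0.3, -0.1, -4.0]
gripper_width: 0.164
grasp_force: 59.1
clock: 11.95
tool_pos: [0.5893, 0.1548, 0.2133]
ee_rot: [-3.14, -0.001, 2.443]
force: [0.1, -0.6, -3.9]
gripper_width: 0.161
grasp_force: 59.1
```

View pics/c4.png

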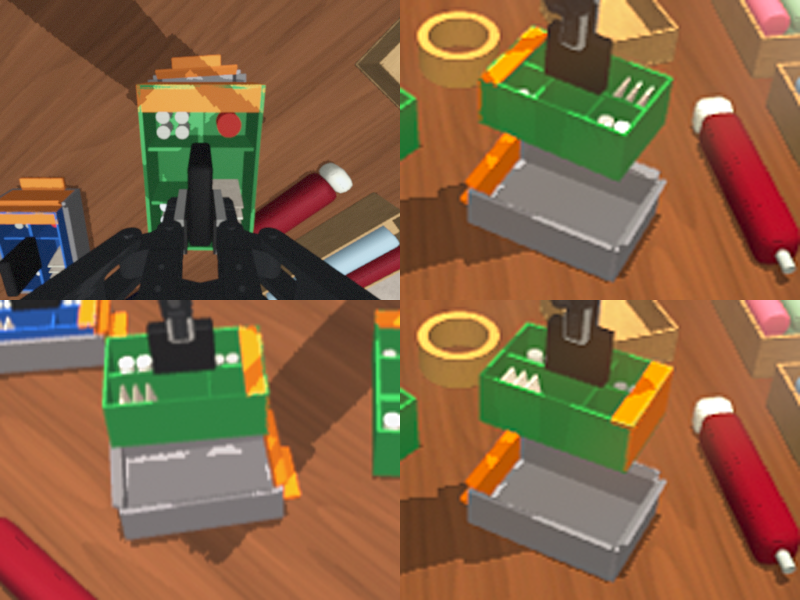

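```bash
python3 -m handwheel '[[0,0,0,0,0,0,-0.5],[0,0,0,0,0,0,-0.5],[0,0,0,0,0,0,0],[0,0,0,0,0,0,0]]'
python3 - <<'E'
from h import *
from workcell import env
g=snap("wrist","w5"); s=snap("side","s5"); c=snap("scene","sc5"); o=env.get_obs(); t=o["tool_pos"]; print(t,o["ee_rot"])
h=cv2.cvtColor(g["frame"],cv2.COLOR_RGB2HSV); m=cv2.inRange(h,(8,120,60),(85,255,255))
fr=g["frame"]
for x in(200,230,270,310): 
    col=h[90:150,x]; print(x,[tuple(int(v) for v in q) for q in col[10:30:1]][:20])
Rt=R.from_euler('xyz',o["ee_rot"])
for q in[(177,110),(255,110),(338,110)]:
    print(Rt.inv().apply(onplane(g,q,t[2]-.028)-t))
E
```

```text
clock: 12.5
tool_pos: [0.5898, 0.1549, 0.2142]
ee_rot: [-3.142, -0.0, 2.513]
force: [0.7, 0.2, -4.3]
gripper_width: 0.168
grasp_force: 59.1
[0.58977392 0.15486847 0.21417933] [-3.14154349e+00 -4.80020218e-05  2.51343589e+00]
200 [(150, 2, 104), (110, 7, 107), (150, 10, 102), (8, 10, 106), (7, 73, 116), (10, 154, 131), (11, 183, 135), (13, 187, 143), (15, 183, 163), (16, 173, 172), (20, 152, 153), (17, 163, 167), (17, 170, 195), (19, 157, 221), (18, 162, 231), (17, 169, 233), (17, 170, 232), (17, 167, 233), (17, 173, 232), (17, 166, 234)]
230 [(135, 8, 125), (140, 6, 125), (150, 4, 125), (8, 8, 127), (9, 57, 126), (10, 144, 129), (12, 193, 136), (15, 187, 150), (17, 168, 194), (17, 167, 225), (17, 161, 233), (18, 163, 234), (19, 158, 234), (19, 155, 235), (18, 161, 235), (17, 167, 233), (17, 164, 233), (17, 166, 233), (17, 163, 234), (17, 166, 234)]
270 [(120, 2, 127), (0, 2, 125), (0, 4, 128), (174, 10, 128), (10, 55, 130), (10, 138, 133), (11, 187, 135), (14, 193, 139), (15, 175, 162), (15, 174, 182), (17, 167, 174), (16, 169, 177), (14, 183, 191), (13, 179, 198), (13, 181, 197), (13, 179, 198), (13, 183, 197), (13, 186, 196), (13, 183, 197), (13, 179, 198)]
310 [(150, 2, 142), (150, 6, 135), (130, 7, 112), (150, 5, 101), (6, 44, 110), (10, 147, 127), (12, 196, 135), (13, 190, 145), (19, 162, 183), (22, 142, 224), (21, 146, 233), (23, 141, 232), (22, 142, 233), (20, 153, 233), (18, 162, 234), (17, 166, 234), (17, 166, 233), (17, 164, 233), (17, 162, 234), (17, 165, 233)]
[ 0.0737966  -0.04511669  0.02800576]
[ 7.38425940e-02 -8.42227464e-05  2.80035488e-02]
[0.0737037  0.04782073 0.02800119]
```

```bash
python3 -m handwheel '[[0,0,0,0.5,0,0,0],[0,0,0,0.6,0,0,0],[0,0,0,0.6,0,0,0],[0,0,0,0.6,0,0,0],[0,0,0,0.4,0,0,0],[0,0,0,0.3,0,0,0],[0,0,0,0,0,0,0]]'
python3 -m handwheel '[[0,0,0,0.3,0,0,0],[0,0,0,0.3,0,0,0],[0,0,0,0.3,0,0,0],[0,0,0,0.3,0,0,0],[0,0,0,0.2,0,0,0],[0,0,0,0.2,0,0,0],[0,0,0,0.2,0,0,0],[0,0,0,0,0,0,0]]'
```

```text
clock: 13.35
tool_pos: [0.5889, 0.1547, 0.1374]
ee_rot: [-3.14, -0.002, 2.514]
force: [0.4, 0.2, -3.4]
gripper_width: 0.164
grasp_force: 59.0
clock: 14.15
tool_pos: [0.5892, 0.1548, 0.0932]
ee_rot: [-3.14, -0.001, 2.514]
force: [-1.2, 0.3, -4.0]
gripper_width: 0.163
grasp_force: 59.0
```

Sliding in freely; the last few mm.

```bash
python3 -m handwheel '[[0,0,0,0.1,0,0,0],[0,0,0,0.06,0,0,0],[0,0,0,0,0,0,0]]'
python3 -m handwheel '[[0,0,0,0.06,0,0,0],[0,0,0,0,0,0,0]]'
```

```text
clock: 14.45
tool_pos: [0.5897, 0.1549, 0.0901]
ee_rot: [-3.142, -0.0, 2.514]
force: [-0.1, 0.5, -3.1]
gripper_width: 0.166
grasp_force: 59.0
clock: 14.65
tool_pos: [0.5903, 0.1553, 0.0897]
ee_rot: [3.14, 0.001, 2.514]
force: [-0.2, 1.3, 0.1]
gripper_width: 0.165
grasp_force: 59.5
```

```bash
python3 -m handwheel '[[0,0,0,0.04,0,0,0],[1,0,0,0,0,0,0],[1,0,0,0,0,0,0],[1,0,0,0,0,0,0],[1,0,0,0,0,0,0],[1,0,0,0,0,0,0],[1,0,0,0,0,0,0],[1,0,0,0,0,0,0]]'
python3 -m handwheel '[[1,0,0,-0.4,0,0,0],[1,0,0,-0.6,0,0,0],[1,0,0,-0.8,0,0,0],[1,0,0,-1,0,0,0],[1,0,0,-1,0,0,0],[1,0,0,-1,0,0,0],[1,0,0,-0.5,0,0,0],[1,0,0,0,0,0,0]]'
python3 - <<'E'
from h import *
a,b,c=snap("wrist","w6"),snap("side","s6"),snap("scene","sc6")
z=lambda i:cv2.resize(i,(400,300),interpolation=2)
cv2.imwrite("pics/c6.png",np.vstack([np.hstack([z(a["frame"]),z(b["frame"][120:246,230:398])]),np.hstack([z(c["frame"][150:288,130:314]),z(b["frame"])])])[...,::-1])
for n,r in(("scene0",(120,130,180,160)),("sc6",(120,130,180,160)),("side0",(290,280,345,335)),("s6",(290,280,345,335))):print(n,max(blobs(load(n),'black',r),key=lambda x:x[0])[:2])
E
```

```text
clock: 15.45
tool_pos: [0.5898, 0.1548, 0.0877]
ee_rot: [-3.142, 0.0, 2.514]
force: [-0.9, 0.4, -0.6]
gripper_width: 0.997
grasp_force: 0.0
clock: 16.25
tool_pos: [0.5913, 0.1552, 0.2241]
ee_rot: [3.137, 0.004, 2.514]
force: [0.6, 0.0, -0.7]
gripper_width: 1.0
grasp_force: 0.0
scene0 (np.int32(364), array([144.5, 145.1]))
sc6 (np.int32(363), array([144.5, 145.1]))
side0 (np.int32(722), array([319.7, 309.1]))
s6 (np.int32(708), array([319.6, 309.1]))
```

View pics/c6.png

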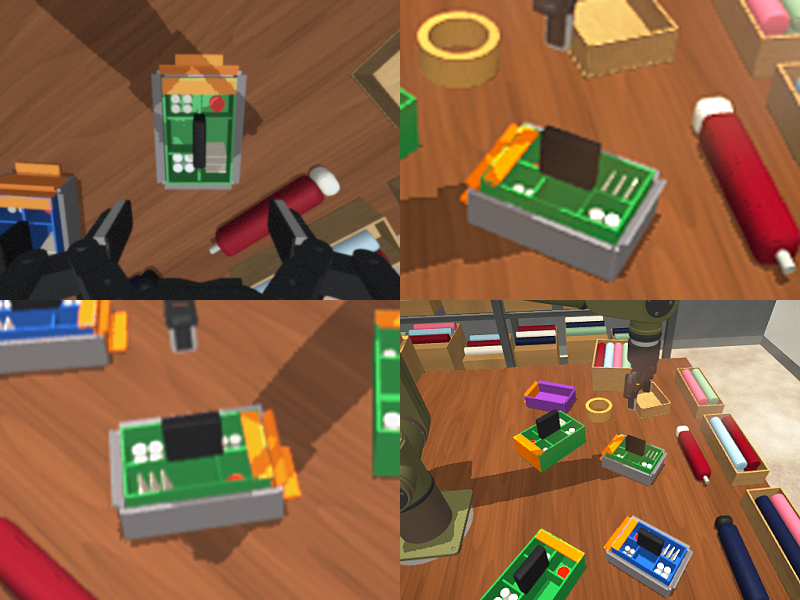

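The pictures show the green insert fully seated, with its orange end at the housing's orange tab. The blue insert hasn't moved and the gripper is clear.

```bash
python3 -c "
from workcell import env
print(env.finish_job())"
```

```text
the job is handed in; nothing more can be done
None
```

The green insert was lifted, turned half a turn and lowered fully home with its orange end at the housing's orange end, the blue insert did not move, and I handed the job in at about 16.5 s (no verdict was returned).

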